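Sort leftover turning stock at the joiner's bench

TASK

Sort the leftover wood: put the two turned handles and the square blank that lie on the bench each into the tray that already holds one of its kind, and move the thin rod from its drilled block into the upright steel tube, standing all the way down. Set everything down rather than dropping it, keep the pieces already in the trays there, and leave the other things on the bench where they are.

Things in the scene. Friction and masses are not known exactly. Their poses are not given: they have to be found in the camera images.
- handle_a: Loose turned round wooden file handle, lying: 130 mm long, 32 mm largest diameter, 24 mm at its waist, with a 22 mm steel ferrule at one end. Origin on its axis at mid-length (in the waist, the place to grip), 16 mm above what it lies on; x runs along the handle away from the ferrule. It can roll about x. 70 g.
- handle_b: A second handle, same as handle_a.
- blank: Loose square wooden blank, lying: 120 mm long (x), 30 by 30 mm section. Origin at the centre of its underside. 75 g.
- handle_tray: Low open plywood tray fixed to the bench that already holds one turned handle: outside 186 mm (x) by 206 mm (y), 35 mm high, walls and floor 6 mm. Origin at the centre of its underside. The handle in it lies along x near its -y wall (y about -0.065); the rest is free.
- blank_tray: An equal tray, fixed, that already holds one square blank, lying likewise near its -y wall.
- handle_sample: The turned handle already in handle_tray, same as handle_a; stays in that tray.
- blank_sample: The square blank already in blank_tray, same as blank; stays in that tray.
- rod: Loose thin round wooden rod, 12 mm diameter, 170 mm long, standing upright in the drilled block with some slack. Origin at the centre of its lower end; z runs up along it. 20 g.
- drilled_block: Dark wood block fixed to the bench, 60 (x) by 90 (y) by 50 mm high, with one 13 mm hole 35 mm deep in the middle, where the rod stands. Origin at the centre of its underside.
- rod_tube: Upright steel tube on a round 90 mm foot plate 8 mm thick, fixed to the bench: 110 mm high, bore 20 mm, flaring to 30 mm at the mouth over the top 15 mm. Inner floor 8 mm above the bench. Origin at the centre of its underside; z up the bore.
- screwdriver: Bystander: red-handled screwdriver lying lengthwise beside the wood, about 200 mm long, 26 mm thick at the handle, which is its -x end. Origin at mid-length, underneath.
- weight: Bystander: brass cylinder 40 mm diameter, 50 mm high, standing. Origin at the centre of its underside.
- plane: Bystander: small steel hand plane, 160 by 50 mm, 85 mm high. Origin at the centre of its underside.
- mallet: Bystander: wooden mallet lying, 270 mm long, head 110 by 70 by 60 mm at its +x end. Origin at the centre of the underside of the head.
- jar: Bystander: amber glass jar with a lid, 70 mm diameter, 90 mm high. Origin at the centre of its underside.
- stone: Bystander: grey sharpening stone, 150 by 50 by 25 mm. Origin at the centre of its underside.
Mind the look-alikes: they are no part of the job. Leave any red or turquoise look-alike of the blank alone.

How it is judged:
By the outcome, as a careful person would: the job done as asked, in the order asked, and still so for the second after the job is handed in, with the robot touching nothing.
It also fails if it takes over 72 s, if anything falls off the work surface, if the arm or the gripper's body presses on something with over 40 N, if the wrist force passes 120 N, or if a joint passes its speed limit or range.

ROBOT

A 6-joint arm with a two-finger parallel gripper is mounted at the origin on the work surface. World frame = base frame: x ahead of the robot, y to its left, z up, the work surface at z = 0. Lengths are in m, angles in rad, forces in N, time in s.
With the tool pointing down it reaches from about 0.4 to 0.825 m from the base axis. Payload 7 kg.
Tool frame: the origin (TCP) lies between the finger pads; the fingertips stand 19 mm ahead of it and the grasp point (between the pads) is the TCP (ctrl.tip_reach is the distance from the TCP to the fingertips, in m); z points along the fingers, y is the line along which they close (so a half turn about z gives the same grasp; the last joint's range is limited). The gripper opens to 85 mm and grips with 20 to 120 N. Pads are 22 mm wide; open, the fingers measure 114 mm over their backs; the gripper's body (76 mm by 85 mm) begins 54 mm behind the grasp point. The pads swing forward as they close: fully open they stand 13 mm farther back than shut.
Start: joints at [1.569, 0.359, 0.012, 0, -1.224, -0.288], TCP at [0.193, 0.647, 0.25] pointing down, gripper open.
Joint ranges: [-3.07, 3.07], [-1.43, 2.12], [-1.02, 1.25], [-3.03, 1.67], [-3.05, -0], [-3.03, 3.03]. Speed limits (rad/s): [2.39, 2.39, 3.01, 3.14, 3.14, 3.14].

INTERFACE

Orientations are given as a rotation vector (axis times angle).
In Python, from cell import ctrl, vision, recognise, landmark_of gives the robot as it stands.
- The arm moves only by the tool carry_out, never from a script. Its argument "motion" is a list of rows, each an object of numbers: "fingers": the finger opening in cm, from 0 to 8.54; "x", "y", "z": the shift along the world's x, y, z in cm; "yaw": the turn about the world's z in degrees. A call has exactly 8 rows; each row shifts and turns the commanded pose from where the row before left it; what a row does not reach is not made up. A row lasts 1/10 s, in which the tool goes at most 50 mm and 8.59 degrees, less where a joint would pass 70% of its speed; a pose out of reach is approached as far as the arm can. A call is refused whole if a number of a shift passes 5 or a number of a turn 8.59, either way. A call with a gripper value outside its range is refused whole. The fingers move at their own pace and stop on an object; the grip force is fixed at half the most. Time passes only in rows, so rows that do not move let the fingers close, or fill a call up. It gives the time, the measured TCP pose, the force, the opening and the grip force at its end, in the units of the state.
- ctrl.sense(): the state, without advancing time (a new reading comes with each control period).
- vision.camera(name): name is "scene" or "top" or "wrist"; returns the picture (420x560x3 uint8, red, green, blue); there is no depth.
- vision.camera_info(name): a dict with "intrinsics" (3x3 intrinsics, pixels), "k1" (the pictures are not rectified: a ray, as slopes to the right and down, at radius r is drawn at 1 + k1 r^2 times it, then the intrinsics apply), "R" (3x3) and "t" (3): a world point X has camera coordinates R X + t. Camera axes: x right, y down, z forward; pixel columns grow to the right and rows downward; lengths in m; the calibration is good to about 2 mm. A picture is of the moment at which its call begins: read the wrist's pose just before it. camera_info takes no time and is no camera call; for the wrist camera it gives the pose at the moment of the call.
- ctrl.job_done(): hands the job in; it is judged then, once.
Trained networks look in the newest picture that a camera, given by its name, has taken for a name from the list of things; names that differ only in an ending like _2 or _b are one class to them, and where a whole thing is asked for, a point or a joint stands for the part that bears it (a point fixed in the world has none). Each returns a list of dicts, best first, with "confidence" (0 to 1); they miss things now and then, are a little off and sometimes report something else, mostly with a low value. They report only what shows in the picture. A call takes as long as a camera call. They do not tell look-alikes from the thing itself.
- recognise(camera, query): "point" ([x, y, z] in m, in the coordinates of the camera as it stood for that picture, good to about 4 mm: the middle of the surface that is visible of it).
- landmark_of(camera, query): "point" ([x, y, z] in m, in the coordinates of the camera as it stood for that picture, good to about 4 mm: a listed point, or the origin of a listed thing).
The state is a dict: "clock": time; "joint_positions": joint angles; "qd": joint speeds; "effort": joint torques, N m; "tool_pos": TCP position; "tool_rot": TCP orientation; "wrist_force": force on the tool from outside, world axes, zero at the start; "ft_torque": the same for the moment, N m; "width": opening from 0.0 (shut) to 1.0 (fully open); "grip_force": force on a finger pad.
Only numpy, scipy, OpenCV 4.12 (cv2) and the standard library are available. Lean on these libraries where they do the work, as an engineer would, in place of code of your own. Each camera call takes 0.05 s, during which the arm holds its last target. There are 200 camera calls.

## Working session

There is one attempt and no reset: what is moved stays moved. The work goes in short steps, Python scripts to look and compute and a tool call to move; the robot and the scene stay as the last step left them, time stands still between calls to the robot, and variables do not carry over. Pictures are saved under pics/ and viewed, at most 10 in all, crops included, and the job is handed in when it is done.

Besides the shell and the picture viewer there is one more tool, called after "Emit:" as name(argument=value, ...) on one line, values as JSON. carry_out: Moves the arm, as the interface text tells. Its arguments: {"type":"object","properties":{"motion":{"type":"array"}},"required":["motion"]}

```bash
mkdir -p pics; cat > h.py <<'E'
import numpy as np, cv2
from cell import ctrl, vision, recognise, landmark_of
def w(cam,p):
    i=vision.camera_info(cam); return np.array(i["R"]).T@(np.array(p)-np.array(i["t"]))
def proj(cam,X):
    i=vision.camera_info(cam); c=np.array(i["R"])@np.array(X)+np.array(i["t"]); s=c[:2]/c[2]; s=s*(1+i["k1"]*(s@s)); K=np.array(i["intrinsics"]); return K[:2,:2]@s+K[:2,2]
def unproj(cam,uv,z):
    i=vision.camera_info(cam); K=np.array(i["intrinsics"]); k=i["k1"]
    s=cv2.undistortPoints(np.array([[uv]],float),K,np.array([k,0,0,0,0.]))[0,0]
    R=np.array(i["R"]);C=-R.T@np.array(i["t"]);d=R.T@np.array([*s,1]); return C+d*(z-C[2])/d[2]
def snap(cam,name):
    im=vision.camera(cam); cv2.imwrite(f"pics/{name}.png",cv2.cvtColor(im,cv2.COLOR_RGB2BGR)); return im
E
python3 - <<'E'
from h import *
for c in ("top","scene"):
    snap(c,c+"0")
    for n in "handle_a blank handle_tray blank_tray rod drilled_block rod_tube".split():
        for d in landmark_of(c,n)[:5]:
            p=w(c,d["point"]); print(c,n,round(d["confidence"],2),p.round(3),proj(c,p).round(0))
s=ctrl.sense();print(s["clock"],s["tool_rot"])
E
```

```text
top handle_a 0.67 [ 0.469 -0.003  0.015] [303. 221.]
top handle_a 0.61 [ 0.484 -0.122  0.015] [347. 214.]
top blank 0.85 [ 0.321 -0.146 -0.   ] [357. 274.]
top blank 0.84 [ 0.28   0.513 -0.001] [114. 294.]
top blank 0.64 [0.518 0.11  0.002] [261. 204.]
top blank 0.64 [0.331 0.089 0.001] [270. 272.]
top blank 0.56 [ 0.699  0.491 -0.002] [123. 141.]
top handle_tray 0.73 [ 0.509 -0.36  -0.001] [433. 204.]
top blank_tray 0.57 [ 0.474  0.367 -0.   ] [168. 222.]
top rod 0.52 [0.686 0.171 0.017] [238. 142.]
top drilled_block 0.91 [0.688 0.166 0.002] [240. 143.]
top rod_tube 0.63 [ 0.664 -0.125 -0.001] [345. 150.]
top rod_tube 0.17 [ 0.686 -0.017  0.002] [306. 143.]
scene handle_a 0.84 [0.464 0.    0.016] [265. 213.]
scene handle_a 0.68 [ 0.491 -0.121  0.014] [236. 201.]
scene blank 0.85 [ 0.516  0.11  -0.001] [275. 240.]
scene blank 0.85 [ 0.322 -0.149  0.   ] [269. 185.]
scene blank 0.84 [ 0.278  0.514 -0.002] [433. 274.]
scene blank 0.71 [ 0.33   0.084 -0.001] [312. 214.]
scene blank 0.71 [ 0.702  0.497 -0.002] [323. 349.]
scene handle_tray 0.61 [0.476 0.371 0.005] [348. 276.]
scene blank_tray 0.66 [0.479 0.373 0.001] [347. 278.]
scene rod 0.51 [0.69  0.169 0.012] [242. 270.]
scene drilled_block 0.7 [ 0.686  0.169 -0.001] [243. 273.]
scene drilled_block 0.2 [0.728 0.326 0.001] [267. 311.]
scene rod_tube 0.61 [ 0.662 -0.127 -0.   ] [193. 222.]
0.8 [ 3.10864042e+00 -4.53718265e-01 -1.43109708e-05]
```

View pics/top0.png

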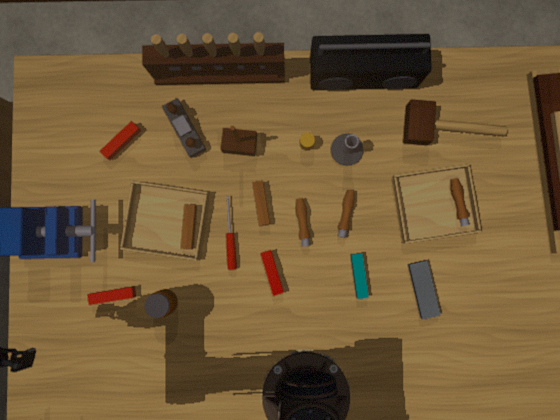

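View pics/scene0.png

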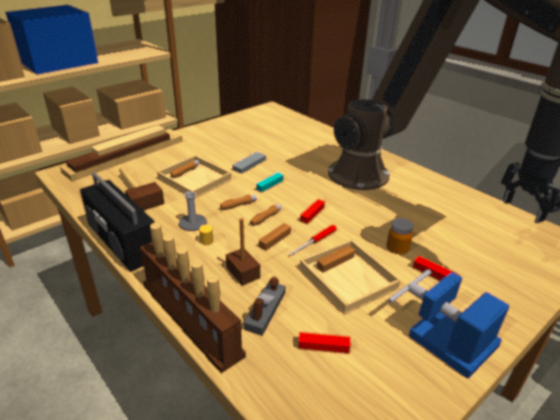

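The top view shows the brown blank at (261,204) and the handles at (303,221) and (347,214). The handle tray is at (437,204), the blank tray at (167,221), the rod block at (240,142) and the tube at (347,148). The red and turquoise pieces are decoys. Next I'll get the axes.

```bash
cat >> h.py <<'E'
def axis(cam,im,uv,z,half=34,dump=None):
    u,v=map(int,uv); h=cv2.cvtColor(im,cv2.COLOR_RGB2LAB).astype(float)
    y0,x0=max(v-half,0),max(u-half,0); c=h[y0:v+half,x0:u+half]
    med=np.median(c.reshape(-1,3),0); m=((np.abs(c-med)*[1,1.5,1]).sum(2)>25).astype(np.uint8)
    n,l,st,ce=cv2.connectedComponentsWithStats(m)
    k=l[v-y0-2:v-y0+3,u-x0-2:u-x0+3].ravel(); k=k[k>0]; 
    if len(k)==0: return None
    k=np.bincount(k).argmax(); P=np.argwhere(l==k)[:,::-1]+[x0,y0]
    W=np.array([unproj(cam,p,z)[:2] for p in P]); ev,V=np.linalg.eigh(np.cov(W.T)); d=V[:,1]
    t=(W-W.mean(0))@V; mid=W.mean(0)+V@((t.max(0)+t.min(0))/2)
    return mid.round(4),np.degrees(np.arctan2(d[1],d[0])).round(1)%180,np.ptp(t,axis=0).round(3)
E
python3 - <<'E'
from h import *
im=cv2.cvtColor(cv2.imread("pics/top0.png"),cv2.COLOR_BGR2RGB)
for n,uv,z in (("ha",(303,221),.016),("hb",(347,214),.016),("bl",(261,204),.03),("hs",(460,203),.022),("bs",(189,227),.036)):
    print(n,axis("top",im,uv,z,30))
for uv in ((394,176),(467,166),(481,236),(401,242),(132,182),(209,188),(199,258),(124,248)): print(uv,unproj("top",uv,.035).round(3))
print(ctrl.tip_reach)
c=im[130:310,160:480]; cv2.imwrite("pics/c.png",cv2.resize(cv2.cvtColor(c,cv2.COLOR_RGB2BGR),(800,450),interpolation=cv2.INTER_CUBIC))
E
```

```text
ha (array([ 0.4661, -0.0057]), np.float64(6.099999999999994), array([0.042, 0.132]))
hb (array([ 0.4874, -0.1231]), np.float64(167.2), array([0.041, 0.135]))
bl (array([0.5188, 0.1026]), np.float64(8.400000000000006), array([0.047, 0.122]))
hs (array([ 0.5129, -0.4258]), np.float64(11.199999999999989), array([0.037, 0.13 ]))Traceback (most recent call last):
  File "<stdin>", line 4, in <module>
  File "h.py", line 21, in axis
    W=np.array([unproj(cam,p,z)[:2] for p in P]); ev,V=np.linalg.eigh(np.cov(W.T)); d=V[:,1]
                ~~~~~~^^^^^^^^^
  File "h.py", line 8, in unproj
    i=vision.camera_info(cam); K=np.array(i["intrinsics"]); k=i["k1"]
ValueError: time passes only in moves, steps and waits
```

```bash
sed -i 's/vision.camera_info(cam)/info(cam)/; s/^def w(/_c={}\ndef info(c):\n    if c not in _c: _c[c]=vision.camera_info(c)\n    return _c[c]\ndef w(/' h.py
sed -i 's/i=vision.camera_info(cam)/i=info(cam)/' h.py
python3 - <<'E'
from h import *
im=cv2.cvtColor(cv2.imread("pics/top0.png"),cv2.COLOR_BGR2RGB)
print(axis("top",im,(189,227),.036,30))
for uv in ((394,176),(467,166),(481,236),(401,242),(132,182),(209,188),(199,258),(124,248)): print(uv,unproj("top",uv,.035).round(3))
print(ctrl.tip_reach, ctrl.sense()["clock"])
c=im[130:310,160:480]; cv2.imwrite("pics/c.png",cv2.resize(cv2.cvtColor(c,cv2.COLOR_RGB2BGR),(800,450),interpolation=cv2.INTER_CUBIC))
E
```

```text
(array([0.4588, 0.2979]), np.float64(172.5), array([0.047, 0.12 ]))
(394, 176) [ 0.584 -0.249  0.035]
(467, 166) [ 0.607 -0.445  0.035]
(481, 236) [ 0.419 -0.474  0.035]
(401, 242) [ 0.407 -0.261  0.035]
(132, 182) [0.58  0.454 0.035]
(209, 188) [0.56  0.248 0.035]
(199, 258) [0.374 0.275 0.035]
(124, 248) [0.404 0.474 0.035]
0.019 0.8
```

View pics/c.png

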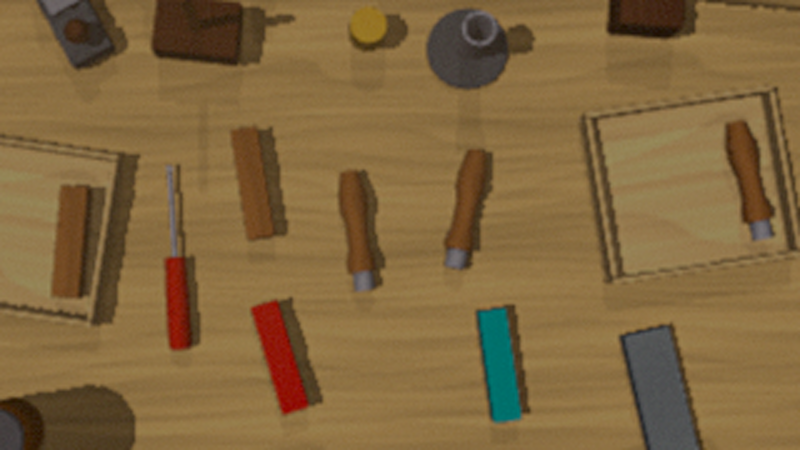

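The crop shows handle_a running from (350,172) to (363,290), handle_b from (476,150) to (456,268), and the blank's top from (245,127) to (260,239). The tube mouth is at (479,28). Shadows to the right biased the mask, so I'll use these points instead.

```bash
python3 - <<'E'
from h import *
U=lambda p,z: unproj("top",(p[0]/2.5+159.8,p[1]/2.5+129.8),z)[:2]
for n,a,b,z in (("ha",(363,290),(350,172),.016),("hb",(456,268),(476,150),.016),("bl",(260,239),(245,127),.03),("hs",(763,238),(736,123),.022),("trayLeftwall",(610,281),(586,116),.035),("trayR",(800,252),(774,90),.035),("btR",(96,322),(122,154),.035),("bs",(66,296),(75,186),.036)):
    A,B=U(a,z),U(b,z);d=B-A;print(n,((A+B)/2).round(4),np.degrees(np.arctan2(d[1],d[0])).round(1),np.linalg.norm(d).round(3))
print("tube",U((479,28),.11))
s=ctrl.sense();print(s["tool_pos"],s["joint_positions"])
E
```

```text
ha [ 0.4651 -0.0012] 5.1 0.128
hb [ 0.4868 -0.1202] -11.1 0.13
bl [0.5179 0.1097] 6.8 0.122
hs [ 0.5118 -0.4261] 10.8 0.127
trayLeftwall [ 0.4945 -0.2589] 6.3 0.178
trayR [ 0.5203 -0.4619] 6.5 0.175
btR [0.4616 0.263 ] -9.1 0.181
bs [0.4588 0.3039] -4.9 0.117
tube [ 0.66415848 -0.1265313 ]
[0.19290721 0.64680115 0.2503073 ] [ 1.56907877e+00  3.58568145e-01  1.18692611e-02 -1.19753176e-05
 -1.22411171e+00 -2.88139524e-01]
```

Emit:
carry_out(motion=[{"x": 1.7,"y": -4.05,"yaw": 1.36,"fingers": 8.5},{"x": 1.7,"y": -4.05,"yaw": 1.36},{"x": 1.7,"y": -4.05,"yaw": 1.36},{"x": 1.7,"y": -4.05,"yaw": 1.36},{"x": 1.7,"y": -4.05,"yaw": 1.36},{"x": 1.7,"y": -4.05,"yaw": 1.36},{"x": 1.7,"y": -4.05,"yaw": 1.36},{"x": 1.7,"y": -4.05,"yaw": 1.36}])

```text
schema error: expected keys fingers, x, y, z, yaw
```

Emit:
carry_out(motion=[{"x": 1.7,"y": -4.05,"yaw": 1.36,"fingers": 6},{"x": 1.7,"y": -4.05,"yaw": 1.36,"z": -1},{"x": 1.7,"y": -4.05,"yaw": 1.36,"z": -1},{"x": 1.7,"y": -4.05,"yaw": 1.36,"z": -1},{"x": 1.7,"y": -4.05,"yaw": 1.36,"z": -2},{"x": 1.7,"y": -4.05,"yaw": 1.36,"z": -2},{"x": 1.7,"y": -4.05,"yaw": 1.36,"z": -2},{"x": 1.7,"y": -4.05,"yaw": 1.36,"z": -1}])

```text
schema error: expected keys fingers, x, y, z, yaw
```

```bash
python3 - <<'E'
from h import *
s=ctrl.sense(); i=info("wrist"); snap("wrist","w1"); print(s["clock"],s["tool_pos"],s["tool_rot"],s["width"])
for n in ("handle_a","blank"):
    for d in landmark_of("wrist",n)[:4]:
        p=w("wrist",d["point"]); print(n,round(d["confidence"],2),p.round(4),proj("wrist",p).round(0))
E
```

```text
0.8 [0.19290721 0.64680115 0.2503073 ] [ 3.10864042e+00 -4.53718265e-01 -1.43109708e-05] 0.9996598214032053
blank 0.74 [0.2821 0.512  0.0027] [385.  58.]
```

View pics/w1.png

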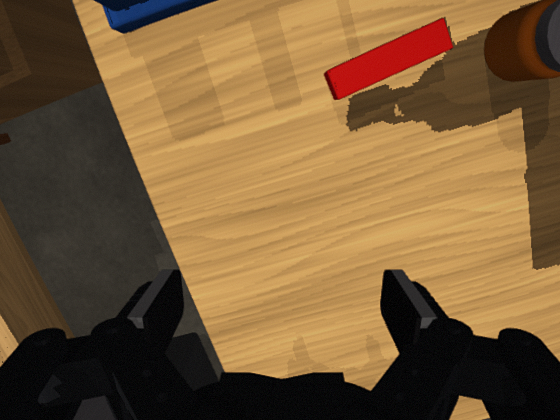

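The moves were refused because every row needs all the keys. The wrist view from the start pose shows the red decoy at (390,60) and the fingers at the bottom of the frame.

Emit:
carry_out(motion=[{"fingers": 8.5,"x": 1.7,"y": -4.05,"z": 0,"yaw": 1.36},{"fingers": 8.5,"x": 1.7,"y": -4.05,"z": 0,"yaw": 1.36},{"fingers": 8.5,"x": 1.7,"y": -4.05,"z": 0,"yaw": 1.36},{"fingers": 8.5,"x": 1.7,"y": -4.05,"z": 0,"yaw": 1.36},{"fingers": 8.5,"x": 1.7,"y": -4.05,"z": 0,"yaw": 1.36},{"fingers": 8.5,"x": 1.7,"y": -4.05,"z": 0,"yaw": 1.36},{"fingers": 8.5,"x": 1.7,"y": -4.05,"z": 0,"yaw": 1.36},{"fingers": 8.5,"x": 1.7,"y": -4.05,"z": 0,"yaw": 1.36}])

```text
clock: 1.75
tool_pos: [0.3292, 0.3212, 0.2506]
tool_rot: [-3.137, 0.155, -0.001]
wrist_force: [1.1, 0.9, 0.8]
width: 0.996
grip_force: 0.0
```

Emit:
carry_out(motion=[{"fingers": 6,"x": 1.7,"y": -4.05,"z": 0,"yaw": 1.36},{"fingers": 6,"x": 1.7,"y": -4.05,"z": -1,"yaw": 1.36},{"fingers": 6,"x": 1.7,"y": -4.05,"z": -1,"yaw": 1.36},{"fingers": 6,"x": 1.7,"y": -4.05,"z": -1,"yaw": 1.36},{"fingers": 6,"x": 1.7,"y": -4.05,"z": -2,"yaw": 1.36},{"fingers": 6,"x": 1.7,"y": -4.05,"z": -2,"yaw": 1.36},{"fingers": 6,"x": 1.7,"y": -4.05,"z": -2,"yaw": 1.36},{"fingers": 6,"x": 1.7,"y": -4.05,"z": -1,"yaw": 1.36}])

```text
clock: 2.55
tool_pos: [0.4647, -0.0031, 0.1492]
tool_rot: [3.138, 0.143, -0.001]
wrist_force: [0.7, 0.3, 1.5]
width: 0.702
grip_force: 0.0
```

```bash
python3 - <<'E'
from h import *
s=ctrl.sense(); i=info("wrist"); snap("wrist","w2"); print(s["clock"],s["tool_pos"],s["tool_rot"],s["width"],s["joint_positions"])
for n in ("handle_a","blank"):
    for d in landmark_of("wrist",n)[:4]:
        p=w("wrist",d["point"]); print(n,round(d["confidence"],2),p.round(4),proj("wrist",p).round(0))
E
```

```text
2.55 [ 0.46468946 -0.00312791  0.1491619 ] [ 3.13830209e+00  1.42805588e-01 -1.28364124e-03] 0.7019029545850775 [ 4.18512567e-01  1.07729343e-01 -5.77532460e-01 -3.32906025e-04
 -8.86311168e-01  1.24343980e+00]
handle_a 0.95 [0.4615 0.0064 0.0133] [270. 209.]
handle_a 0.65 [ 0.4849 -0.119   0.0101] [429. 193.]
blank 0.8 [ 0.5198  0.1133 -0.0007] [140. 121.]
```

View pics/w2.png

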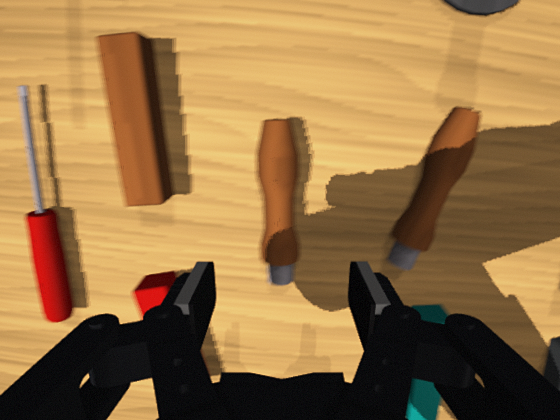

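handle_a is in the wrist picture from (276,120) to (282,283), with its waist near (279,205). handle_b runs from (465,110) to (402,263), and the blank's top from (120,35) to (146,205).

```bash
cat >> h.py <<'E'
def seg(cam,a,b,z):
    A,B=unproj(cam,a,z)[:2],unproj(cam,b,z)[:2];d=B-A
    print(((A+B)/2).round(4),np.degrees(np.arctan2(d[1],d[0])).round(1),np.linalg.norm(d).round(3))
E
python3 - <<'E'
from h import *
seg("wrist",(282,283),(276,119),.016); seg("wrist",(402,263),(465,109),.016); seg("wrist",(146,205),(119,35),.03)
E
```

```text
[ 0.4644 -0.0015] 6.7 0.133
[ 0.4878 -0.1192] -11.0 0.129
[0.5197 0.1058] 8.0 0.117
```

Emit:
carry_out(motion=[{"fingers": 6,"x": 0,"y": 0,"z": -3,"yaw": 0},{"fingers": 6,"x": 0,"y": 0,"z": -3,"yaw": 0},{"fingers": 6,"x": 0,"y": 0,"z": -3,"yaw": 0},{"fingers": 6,"x": 0,"y": 0,"z": -2,"yaw": 0},{"fingers": 6,"x": 0,"y": 0,"z": -1,"yaw": 0},{"fingers": 6,"x": 0,"y": 0,"z": -0.8,"yaw": 0},{"fingers": 1,"x": 0,"y": 0,"z": 0,"yaw": 0},{"fingers": 1,"x": 0,"y": 0,"z": 0,"yaw": 0}])

```text
clock: 3.5
tool_pos: [0.4654, -0.0007, 0.023]
tool_rot: [-3.138, -0.142, -0.002]
wrist_force: [0.1, 0.3, 0.2]
width: 0.371
grip_force: 0.0
```

Emit:
carry_out(motion=[{"fingers": 1,"x": 0,"y": 0,"z": 0,"yaw": 0},{"fingers": 1,"x": 0,"y": 0,"z": 0,"yaw": 0},{"fingers": 1,"x": 0,"y": 0,"z": 0,"yaw": 0},{"fingers": 1,"x": 0,"y": 0,"z": 0,"yaw": 0},{"fingers": 1,"x": 0,"y": 0,"z": 1,"yaw": 0},{"fingers": 1,"x": 0,"y": 0,"z": 2,"yaw": 0},{"fingers": 1,"x": 0,"y": 0,"z": 3,"yaw": 0},{"fingers": 1,"x": 0,"y": 0,"z": 3,"yaw": 0}])

```text
clock: 4.3
tool_pos: [0.4644, -0.0015, 0.1138]
tool_rot: [3.138, 0.141, -0.001]
wrist_force: [0.7, 1.3, -0.2]
width: 0.263
grip_force: 57.3
```

Emit:
carry_out(motion=[{"fingers": 1,"x": 0.45,"y": -3.75,"z": 0,"yaw": 0.2},{"fingers": 1,"x": 0.45,"y": -3.75,"z": 0,"yaw": 0.2},{"fingers": 1,"x": 0.45,"y": -3.75,"z": 0,"yaw": 0.2},{"fingers": 1,"x": 0.45,"y": -3.75,"z": 0,"yaw": 0.2},{"fingers": 1,"x": 0.45,"y": -3.75,"z": 0,"yaw": 0.2},{"fingers": 1,"x": 0.45,"y": -3.75,"z": 0,"yaw": 0},{"fingers": 1,"x": 0.45,"y": -3.75,"z": 0,"yaw": 0},{"fingers": 1,"x": 0.45,"y": -3.75,"z": 0,"yaw": 0}])

```text
clock: 5.1
tool_pos: [0.5006, -0.3028, 0.1131]
tool_rot: [-3.137, -0.168, -0.0]
wrist_force: [1.0, 0.5, -0.9]
width: 0.265
grip_force: 57.4
```

Emit:
carry_out(motion=[{"fingers": 1,"x": 0,"y": 0,"z": 0,"yaw": 0},{"fingers": 1,"x": 0,"y": 0,"z": -2,"yaw": 0},{"fingers": 1,"x": 0,"y": 0,"z": -2,"yaw": 0},{"fingers": 1,"x": 0,"y": 0,"z": -2,"yaw": 0},{"fingers": 1,"x": 0,"y": 0,"z": -1,"yaw": 0},{"fingers": 1,"x": 0,"y": 0,"z": -0.6,"yaw": 0},{"fingers": 1,"x": 0,"y": 0,"z": -0.3,"yaw": 0},{"fingers": 1,"x": 0,"y": 0,"z": 0,"yaw": 0}])

```text
clock: 5.9
tool_pos: [0.5011, -0.3011, 0.0336]
tool_rot: [3.137, 0.169, 0.0]
wrist_force: [0.5, 0.0, -0.4]
width: 0.263
grip_force: 57.5
```

Emit:
carry_out(motion=[{"fingers": 1,"x": 0,"y": 0,"z": -0.2,"yaw": 0},{"fingers": 1,"x": 0,"y": 0,"z": -0.2,"yaw": 0},{"fingers": 1,"x": 0,"y": 0,"z": -0.05,"yaw": 0},{"fingers": 1,"x": 0,"y": 0,"z": 0,"yaw": 0},{"fingers": 1,"x": 0,"y": 0,"z": 0,"yaw": 0},{"fingers": 1,"x": 0,"y": 0,"z": 0,"yaw": 0},{"fingers": 1,"x": 0,"y": 0,"z": 0,"yaw": 0},{"fingers": 1,"x": 0,"y": 0,"z": 0,"yaw": 0}])

```text
clock: 6.7
tool_pos: [0.5013, -0.3013, 0.0294]
tool_rot: [3.137, 0.169, 0.001]
wrist_force: [-0.6, 1.1, 5.4]
width: 0.263
grip_force: 58.1
```

Emit:
carry_out(motion=[{"fingers": 3.6,"x": 0,"y": 0,"z": 0,"yaw": 0},{"fingers": 3.6,"x": 0,"y": 0,"z": 0,"yaw": 0},{"fingers": 3.6,"x": 0,"y": 0,"z": 0,"yaw": 0},{"fingers": 3.6,"x": 0,"y": 0,"z": 1,"yaw": 0},{"fingers": 3.6,"x": 0,"y": 0,"z": 2,"yaw": 0},{"fingers": 3.6,"x": 0,"y": 0,"z": 3,"yaw": 0},{"fingers": 3.6,"x": 0,"y": 0,"z": 3,"yaw": 0},{"fingers": 3.6,"x": 0,"y": 0,"z": 0,"yaw": 0}])

```text
clock: 7.5
tool_pos: [0.5035, -0.3021, 0.1239]
tool_rot: [3.134, 0.17, 0.011]
wrist_force: [1.1, 0.2, -0.0]
width: 0.419
grip_force: 0.0
```

Emit:
carry_out(motion=[{"fingers": 6,"x": -0.2,"y": 3,"z": 0,"yaw": -2.5},{"fingers": 6,"x": -0.2,"y": 3,"z": 0,"yaw": -2.5},{"fingers": 6,"x": -0.2,"y": 3,"z": 0,"yaw": -2.5},{"fingers": 6,"x": -0.2,"y": 3,"z": 0,"yaw": -2.5},{"fingers": 6,"x": -0.2,"y": 3,"z": 0,"yaw": -2.5},{"fingers": 6,"x": -0.2,"y": 3,"z": 0,"yaw": -2.5},{"fingers": 6,"x": -0.2,"y": 0.2,"z": 0,"yaw": -2.2},{"fingers": 6,"x": 0,"y": 0,"z": 0,"yaw": 0}])

```text
clock: 8.3
tool_pos: [0.4868, -0.1183, 0.1192]
tool_rot: [-3.127, 0.3, -0.001]
wrist_force: [0.2, -1.0, -0.6]
width: 0.701
grip_force: 0.0
```

```bash
python3 - <<'E'
from h import *
s=ctrl.sense(); i=info("wrist"); snap("wrist","w3"); print(s["clock"],s["tool_pos"],s["tool_rot"],s["width"])
for n in ("handle_a","handle_tray"):
    for d in landmark_of("wrist",n)[:4]:
        p=w("wrist",d["point"]); print(n,round(d["confidence"],2),p.round(4),proj("wrist",p).round(0))
E
```

```text
8.3 [ 0.48675871 -0.11831236  0.11920242] [-3.12704903e+00  3.00268135e-01 -6.19069706e-04] 0.7009843204967815
handle_a 0.83 [ 0.488  -0.1219  0.0115] [287. 214.]
handle_a 0.76 [ 0.5002 -0.2973  0.0216] [541. 154.]
```

View pics/w3.png

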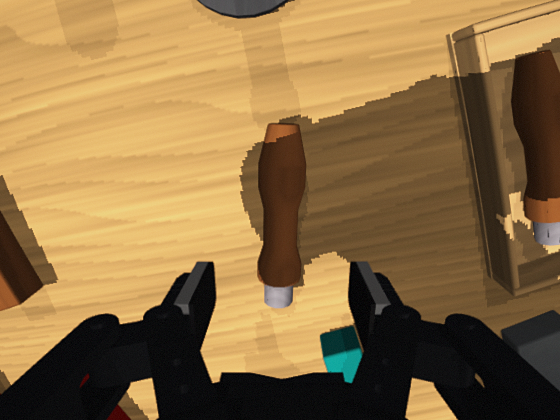

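handle_a lies in the tray at (540,140). handle_b is centred between the fingers at x≈281 and aligned with them, so I'll go down.

Emit:
carry_out(motion=[{"fingers": 6,"x": 0,"y": 0,"z": -3,"yaw": 0},{"fingers": 6,"x": 0,"y": 0,"z": -3,"yaw": 0},{"fingers": 6,"x": 0,"y": 0,"z": -2,"yaw": 0},{"fingers": 6,"x": 0,"y": 0,"z": -1,"yaw": 0},{"fingers": 6,"x": 0,"y": 0,"z": -0.7,"yaw": 0},{"fingers": 6,"x": 0,"y": 0,"z": 0,"yaw": 0},{"fingers": 1,"x": 0,"y": 0,"z": 0,"yaw": 0},{"fingers": 1,"x": 0,"y": 0,"z": 0,"yaw": 0}])

```text
clock: 9.25
tool_pos: [0.4876, -0.1192, 0.0227]
tool_rot: [-3.127, 0.302, -0.003]
wrist_force: [-0.4, 0.2, -0.5]
width: 0.369
grip_force: 0.0
```

Emit:
carry_out(motion=[{"fingers": 1,"x": 0,"y": 0,"z": 0,"yaw": 0},{"fingers": 1,"x": 0,"y": 0,"z": 0,"yaw": 0},{"fingers": 1,"x": 0,"y": 0,"z": 0,"yaw": 0},{"fingers": 1,"x": 0,"y": 0,"z": 0,"yaw": 0},{"fingers": 1,"x": 0,"y": 0,"z": 1,"yaw": 0},{"fingers": 1,"x": 0,"y": 0,"z": 2,"yaw": 0},{"fingers": 1,"x": 0,"y": 0,"z": 3,"yaw": 0},{"fingers": 1,"x": 0,"y": 0,"z": 3,"yaw": 0}])

```text
clock: 10.05
tool_pos: [0.4864, -0.1192, 0.1133]
tool_rot: [3.127, -0.302, -0.001]
wrist_force: [1.6, 0.5, -0.6]
width: 0.271
grip_force: 55.8
```

Emit:
carry_out(motion=[{"fingers": 1,"x": 0.3,"y": -3.5,"z": 0,"yaw": 2.5},{"fingers": 1,"x": 0.3,"y": -3.5,"z": 0,"yaw": 2.5},{"fingers": 1,"x": 0.3,"y": -3.5,"z": 0,"yaw": 2.5},{"fingers": 1,"x": 0.3,"y": -3.5,"z": 0,"yaw": 2.5},{"fingers": 1,"x": 0.3,"y": -3.5,"z": 0,"yaw": 2.5},{"fingers": 1,"x": 0.3,"y": -3.5,"z": 0,"yaw": 2.5},{"fingers": 1,"x": 0.3,"y": -3.3,"z": 0,"yaw": 2.3},{"fingers": 1,"x": 0,"y": 0,"z": 0,"yaw": 0}])

```text
clock: 10.85
tool_pos: [0.5078, -0.3655, 0.1122]
tool_rot: [3.136, 0.169, 0.0]
wrist_force: [0.3, 1.1, -1.0]
width: 0.268
grip_force: 55.9
```

Emit:
carry_out(motion=[{"fingers": 1,"x": 0,"y": 0,"z": -2,"yaw": 0},{"fingers": 1,"x": 0,"y": 0,"z": -2,"yaw": 0},{"fingers": 1,"x": 0,"y": 0,"z": -2,"yaw": 0},{"fingers": 1,"x": 0,"y": 0,"z": -1,"yaw": 0},{"fingers": 1,"x": 0,"y": 0,"z": -0.6,"yaw": 0},{"fingers": 1,"x": 0,"y": 0,"z": -0.4,"yaw": 0},{"fingers": 1,"x": 0,"y": 0,"z": -0.2,"yaw": 0},{"fingers": 1,"x": 0,"y": 0,"z": -0.1,"yaw": 0}])

```text
clock: 11.65
tool_pos: [0.5083, -0.3622, 0.0293]
tool_rot: [3.137, 0.172, 0.001]
wrist_force: [-0.6, -0.4, -0.5]
width: 0.264
grip_force: 55.9
```

Emit:
carry_out(motion=[{"fingers": 1,"x": 0,"y": 0,"z": -0.05,"yaw": 0},{"fingers": 1,"x": 0,"y": 0,"z": -0.05,"yaw": 0},{"fingers": 1,"x": 0,"y": 0,"z": 0,"yaw": 0},{"fingers": 1,"x": 0,"y": 0,"z": 0,"yaw": 0},{"fingers": 1,"x": 0,"y": 0,"z": 0,"yaw": 0},{"fingers": 1,"x": 0,"y": 0,"z": 0,"yaw": 0},{"fingers": 1,"x": 0,"y": 0,"z": 0,"yaw": 0},{"fingers": 1,"x": 0,"y": 0,"z": 0,"yaw": 0}])

```text
clock: 12.45
tool_pos: [0.5082, -0.3623, 0.029]
tool_rot: [3.136, 0.172, 0.002]
wrist_force: [-2.1, 2.2, 5.8]
width: 0.265
grip_force: 56.8
```

Emit:
carry_out(motion=[{"fingers": 3.6,"x": 0,"y": 0,"z": 0,"yaw": 0},{"fingers": 3.6,"x": 0,"y": 0,"z": 0,"yaw": 0},{"fingers": 3.6,"x": 0,"y": 0,"z": 0,"yaw": 0},{"fingers": 3.6,"x": 0,"y": 0,"z": 1,"yaw": 0},{"fingers": 3.6,"x": 0,"y": 0,"z": 2,"yaw": 0},{"fingers": 3.6,"x": 0,"y": 0,"z": 3,"yaw": 0},{"fingers": 3.6,"x": 0,"y": 0,"z": 3,"yaw": 0},{"fingers": 3.6,"x": 0,"y": 0,"z": 1,"yaw": 0}])

```text
clock: 13.25
tool_pos: [0.5095, -0.363, 0.132]
tool_rot: [3.134, 0.172, 0.007]
wrist_force: [0.4, -0.2, 0.2]
width: 0.425
grip_force: 0.0
```

Emit:
carry_out(motion=[{"fingers": 3.6,"x": 0.1,"y": 3.9,"z": 0,"yaw": 0.1},{"fingers": 6,"x": 0.1,"y": 3.9,"z": 0,"yaw": 0.1},{"fingers": 6,"x": 0.1,"y": 3.9,"z": 0,"yaw": 0.1},{"fingers": 6,"x": 0.1,"y": 3.9,"z": 0,"yaw": 0.1},{"fingers": 6,"x": 0.1,"y": 3.9,"z": 0,"yaw": 0.1},{"fingers": 6,"x": 0.1,"y": 3.9,"z": 0,"yaw": 0.1},{"fingers": 6,"x": 0.1,"y": 3.9,"z": 0,"yaw": 0.1},{"fingers": 6,"x": 0.1,"y": 3.9,"z": 0,"yaw": 0.1}])

```text
clock: 14.05
tool_pos: [0.5157, -0.0486, 0.1282]
tool_rot: [-3.136, -0.193, -0.001]
wrist_force: [-0.3, -0.6, -0.7]
width: 0.701
grip_force: 0.0
```

Emit:
carry_out(motion=[{"fingers": 6,"x": 0.1,"y": 3.9,"z": 0,"yaw": 0.1},{"fingers": 6,"x": 0.1,"y": 3.9,"z": 0,"yaw": 0.1},{"fingers": 6,"x": 0.1,"y": 3.9,"z": 0,"yaw": 0.1},{"fingers": 6,"x": 0,"y": 3.9,"z": 0,"yaw": 0.1},{"fingers": 6,"x": 0,"y": 0,"z": 0,"yaw": 0},{"fingers": 6,"x": 0,"y": 0,"z": 0,"yaw": 0},{"fingers": 6,"x": 0,"y": 0,"z": 0,"yaw": 0},{"fingers": 6,"x": 0,"y": 0,"z": 0,"yaw": 0}])

```text
clock: 14.85
tool_pos: [0.5188, 0.1048, 0.1278]
tool_rot: [3.135, 0.202, -0.0]
wrist_force: [-0.1, -0.1, -0.2]
width: 0.705
grip_force: 0.0
```

```bash
python3 - <<'E'
from h import *
s=ctrl.sense(); i=info("wrist"); snap("wrist","w4"); print(s["clock"],s["tool_pos"],s["tool_rot"],s["width"])
for n in ("blank","rod","drilled_block"):
    for d in landmark_of("wrist",n)[:2]:
        p=w("wrist",d["point"]); print(n,round(d["confidence"],2),p.round(4),proj("wrist",p).round(0))
snap("top","t2")
for n in ("handle_a","rod_tube","drilled_block","rod"):
    for d in landmark_of("top",n)[:4]:
        p=w("top",d["point"]); print(n,round(d["confidence"],2),p.round(4),proj("top",p).round(0))
E
```

```text
14.85 [0.5187631  0.10481678 0.12780926] [ 3.13499388e+00  2.02264272e-01 -3.72981964e-04] 0.7054680230880351
blank 0.79 [ 0.5177  0.1112 -0.0034] [274. 208.]
drilled_block 0.52 [ 0.442   0.1983 -0.0034] [160. 281.]
handle_a 0.93 [ 0.5068 -0.3643  0.0224] [437. 204.]
handle_a 0.74 [ 0.5012 -0.3036  0.0224] [414. 207.]
rod_tube 0.89 [ 0.667  -0.1251 -0.002 ] [345. 149.]
drilled_block 0.88 [0.6859 0.1661 0.0037] [240. 144.]
rod 0.45 [0.6858 0.167  0.0169] [239. 143.]
```

View pics/w4.png

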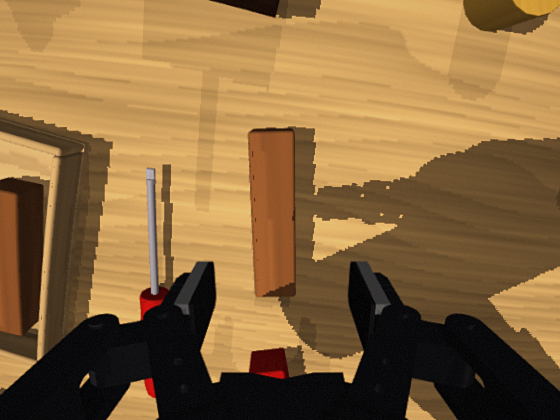

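The blank's top runs from (272,130) to (276,296) and the finger midline is x≈281. The screwdriver shaft is at x≈152, with its red handle at (155,292) on the left.

```bash
python3 - <<'E'
from h import *
seg("wrist",(276.5,296),(272.5,130),.03)
print(unproj("wrist",(165,295),.02),unproj("wrist",(155,200),.01),unproj("top",(160/2.5+159.8+5,256/2.5+129.8),.02))
E
```

```text
[0.52   0.1111] 8.4 0.119
[0.44445849 0.18720505 0.02      ] [0.51665704 0.19965388 0.01      ] [0.44128065 0.19744564 0.02      ]
```

Emit:
carry_out(motion=[{"fingers": 6,"x": 0.1,"y": 0.5,"z": -2,"yaw": 1},{"fingers": 6,"x": 0,"y": 0,"z": -3,"yaw": 0},{"fingers": 6,"x": 0,"y": 0,"z": -3,"yaw": 0},{"fingers": 6,"x": 0,"y": 0,"z": -1.5,"yaw": 0},{"fingers": 6,"x": 0,"y": 0,"z": -0.7,"yaw": 0},{"fingers": 6,"x": 0,"y": 0,"z": -0.4,"yaw": 0},{"fingers": 1.6,"x": 0,"y": 0,"z": 0,"yaw": 0},{"fingers": 1.6,"x": 0,"y": 0,"z": 0,"yaw": 0}])

```text
clock: 16.1
tool_pos: [0.5204, 0.1111, 0.0226]
tool_rot: [-3.132, -0.232, -0.002]
wrist_force: [0.8, -0.2, 0.0]
width: 0.371
grip_force: 0.0
```

Emit:
carry_out(motion=[{"fingers": 1.6,"x": 0,"y": 0,"z": 0,"yaw": 0},{"fingers": 1.6,"x": 0,"y": 0,"z": 0,"yaw": 0},{"fingers": 1.6,"x": 0,"y": 0,"z": 0,"yaw": 0},{"fingers": 1.6,"x": 0,"y": 0,"z": 0,"yaw": 0},{"fingers": 1.6,"x": 0,"y": 0,"z": 1,"yaw": 0},{"fingers": 1.6,"x": 0,"y": 0,"z": 2,"yaw": 0},{"fingers": 1.6,"x": 0,"y": 0,"z": 3,"yaw": 0},{"fingers": 1.6,"x": 0,"y": 0,"z": 3,"yaw": 0}])

```text
clock: 16.9
tool_pos: [0.5194, 0.1105, 0.1131]
tool_rot: [3.133, 0.231, -0.001]
wrist_force: [1.1, 0.4, 0.4]
width: 0.339
grip_force: 59.8
```

Emit:
carry_out(motion=[{"fingers": 1.6,"x": -0.6,"y": 4,"z": 0,"yaw": -2.2},{"fingers": 1.6,"x": -0.6,"y": 4,"z": 0,"yaw": -2.2},{"fingers": 1.6,"x": -0.6,"y": 4,"z": 0,"yaw": -2.2},{"fingers": 1.6,"x": -0.6,"y": 4,"z": 0,"yaw": -2.2},{"fingers": 1.6,"x": -0.6,"y": 4,"z": 0,"yaw": -2.2},{"fingers": 1.6,"x": -0.6,"y": 4,"z": 0,"yaw": -2.2},{"fingers": 1.6,"x": -0.5,"y": 4.3,"z": 0,"yaw": -2.2},{"fingers": 1.6,"x": 0,"y": 0,"z": 0,"yaw": 0}])

```text
clock: 17.7
tool_pos: [0.4785, 0.3986, 0.1124]
tool_rot: [-3.134, 0.186, -0.002]
wrist_force: [0.6, -1.0, -1.5]
width: 0.339
grip_force: 59.8
```

Emit:
carry_out(motion=[{"fingers": 1.6,"x": 0,"y": 0,"z": -2,"yaw": 0},{"fingers": 1.6,"x": 0,"y": 0,"z": -2,"yaw": 0},{"fingers": 1.6,"x": 0,"y": 0,"z": -2,"yaw": 0},{"fingers": 1.6,"x": 0,"y": 0,"z": -1,"yaw": 0},{"fingers": 1.6,"x": 0,"y": 0,"z": -0.6,"yaw": 0},{"fingers": 1.6,"x": 0,"y": 0,"z": -0.4,"yaw": 0},{"fingers": 1.6,"x": 0,"y": 0,"z": -0.2,"yaw": 0},{"fingers": 1.6,"x": 0,"y": 0,"z": -0.1,"yaw": 0}])

```text
clock: 18.5
tool_pos: [0.4792, 0.3941, 0.0293]
tool_rot: [-3.135, 0.19, -0.001]
wrist_force: [0.0, -0.4, 0.3]
width: 0.337
grip_force: 59.8
```

Emit:
carry_out(motion=[{"fingers": 1.6,"x": 0,"y": 0,"z": 0,"yaw": 0},{"fingers": 1.6,"x": 0,"y": 0,"z": 0,"yaw": 0},{"fingers": 1.6,"x": 0,"y": 0,"z": 0,"yaw": 0},{"fingers": 1.6,"x": 0,"y": 0,"z": 0,"yaw": 0},{"fingers": 1.6,"x": 0,"y": 0,"z": 0,"yaw": 0},{"fingers": 1.6,"x": 0,"y": 0,"z": 0,"yaw": 0},{"fingers": 1.6,"x": 0,"y": 0,"z": 0,"yaw": 0},{"fingers": 1.6,"x": 0,"y": 0,"z": 0,"yaw": 0}])

```text
clock: 19.3
tool_pos: [0.4789, 0.3939, 0.0289]
tool_rot: [-3.136, 0.19, -0.0]
wrist_force: [-0.5, 0.8, 1.6]
width: 0.34
grip_force: 59.9
```

Emit:
carry_out(motion=[{"fingers": 1.6,"x": 0,"y": 0,"z": -0.05,"yaw": 0},{"fingers": 1.6,"x": 0,"y": 0,"z": 0,"yaw": 0},{"fingers": 4.4,"x": 0,"y": 0,"z": 0,"yaw": 0},{"fingers": 4.4,"x": 0,"y": 0,"z": 0,"yaw": 0},{"fingers": 4.4,"x": 0,"y": 0,"z": 0,"yaw": 0},{"fingers": 4.4,"x": 0,"y": 0,"z": 1,"yaw": 0},{"fingers": 4.4,"x": 0,"y": 0,"z": 2,"yaw": 0},{"fingers": 4.4,"x": 0,"y": 0,"z": 3,"yaw": 0}])

```text
clock: 20.1
tool_pos: [0.4783, 0.393, 0.088]
tool_rot: [3.133, -0.19, -0.003]
wrist_force: [0.6, -0.7, -0.2]
width: 0.515
grip_force: 0.0
```

Emit:
carry_out(motion=[{"fingers": 4.4,"x": 0,"y": 0,"z": 4,"yaw": 0},{"fingers": 4.4,"x": 0,"y": 0,"z": 4,"yaw": 0},{"fingers": 4.4,"x": 0,"y": 0,"z": 4,"yaw": 0},{"fingers": 4.4,"x": 0.5,"y": 0,"z": 4,"yaw": 0},{"fingers": 4.4,"x": 1,"y": -2,"z": 1,"yaw": 0},{"fingers": 4.4,"x": 2,"y": -3,"z": 0,"yaw": 0},{"fingers": 4.4,"x": 2,"y": -3,"z": 0,"yaw": 0},{"fingers": 4.4,"x": 2,"y": -3,"z": 0,"yaw": 0}])

```text
clock: 20.9
tool_pos: [0.5543, 0.2827, 0.2595]
tool_rot: [-3.135, 0.189, -0.001]
wrist_force: [-0.2, 0.9, -0.0]
width: 0.516
grip_force: 0.0
```

Emit:
carry_out(motion=[{"fingers": 4.4,"x": 2,"y": -3,"z": 0,"yaw": 0},{"fingers": 4.4,"x": 2,"y": -3,"z": 0,"yaw": 0},{"fingers": 4.4,"x": 1,"y": -3,"z": 0,"yaw": 0},{"fingers": 4.4,"x": 1,"y": -1,"z": 0,"yaw": 0},{"fingers": 4.4,"x": 0,"y": 0,"z": 0,"yaw": 0},{"fingers": 4.4,"x": 0,"y": 0,"z": 0,"yaw": 0},{"fingers": 4.4,"x": 0,"y": 0,"z": 0,"yaw": 0},{"fingers": 4.4,"x": 0,"y": 0,"z": 0,"yaw": 0}])

```text
clock: 21.7
tool_pos: [0.6135, 0.1848, 0.2584]
tool_rot: [-3.136, 0.188, -0.0]
wrist_force: [0.8, -0.3, 0.0]
width: 0.515
grip_force: 0.0
```

```bash
python3 - <<'E'
from h import *
s=ctrl.sense(); i=info("wrist"); snap("wrist","w5"); print(s["clock"],s["tool_pos"],s["tool_rot"],s["width"])
for q in ("wrist","top","scene"):
  if q!="wrist": snap(q,q+"5")
  for n in ("blank","rod","drilled_block"):
    for d in landmark_of(q,n)[:4]:
        p=w(q,d["point"]); print(q,n,round(d["confidence"],2),p.round(4),proj(q,p).round(0))
E
```

```text
21.7 [0.61350593 0.18476557 0.25844578] [-3.13582928e+00  1.88204461e-01 -9.09546503e-05] 0.5154042211914323
wrist blank 0.93 [ 0.32   -0.1484 -0.0016] [538. 351.]
wrist blank 0.66 [ 0.6996  0.4969 -0.0019] [  6. 136.]
wrist blank 0.4 [ 0.6601 -0.1226  0.0011] [550. 104.]
wrist rod 0.92 [0.6907 0.1659 0.0135] [292. 103.]
wrist rod 0.36 [7.320e-01 3.161e-01 1.000e-04] [147.  82.]
wrist drilled_block 0.95 [ 0.6874  0.1669 -0.0009] [291. 106.]
top blank 0.96 [0.4727 0.3925 0.0063] [158. 222.]
top blank 0.65 [0.3295 0.0884 0.0016] [270. 273.]
top blank 0.63 [ 0.3236 -0.1498 -0.0018] [358. 273.]
top rod 0.37 [0.6841 0.1689 0.0145] [239. 143.]
top drilled_block 0.56 [0.6837 0.1681 0.0018] [239. 144.]
top drilled_block 0.56 [ 0.4756  0.367  -0.0034] [168. 221.]
scene blank 0.97 [0.4769 0.3956 0.007 ] [354. 281.]
scene blank 0.81 [ 0.6957  0.4934 -0.0029] [324. 346.]
scene blank 0.78 [ 0.3304  0.0859 -0.0033] [312. 215.]
scene blank 0.69 [0.2808 0.5178 0.0006] [434. 275.]
scene rod 0.75 [0.6866 0.1673 0.0129] [242. 269.]
scene drilled_block 0.96 [ 0.6871  0.1701 -0.002 ] [243. 273.]
scene drilled_block 0.52 [0.452  0.309  0.0012] [337. 263.]
```

View pics/w5.png

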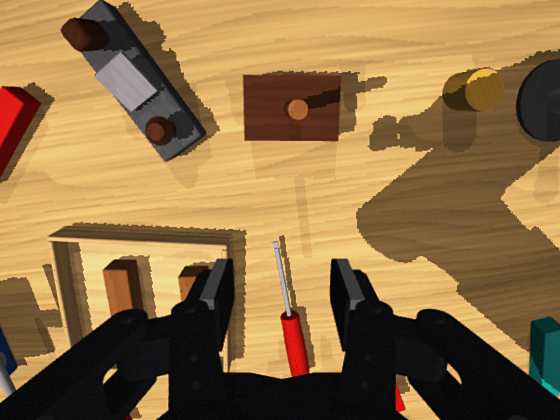

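The blank is in its tray at (120,285). The rod's top end shows at (298,109), in the block around (292,107).

```bash
python3 - <<'E'
from h import *
print(unproj("wrist",(298,109),.185), unproj("wrist",(292,107.5),.05))
E
```

```text
[0.68622143 0.16652967 0.185     ] [0.68656855 0.1658622  0.05      ]
```

Emit:
carry_out(motion=[{"fingers": 4.4,"x": 3,"y": -0.8,"z": 0,"yaw": 0},{"fingers": 4.4,"x": 3,"y": -0.7,"z": 0,"yaw": 0},{"fingers": 4.4,"x": 1.25,"y": -0.3,"z": 0,"yaw": 0},{"fingers": 4.4,"x": 0,"y": 0,"z": 0,"yaw": 0},{"fingers": 4.4,"x": 0,"y": 0,"z": 0,"yaw": 0},{"fingers": 4.4,"x": 0,"y": 0,"z": -2,"yaw": 0},{"fingers": 4.4,"x": 0,"y": 0,"z": -2,"yaw": 0},{"fingers": 4.4,"x": 0,"y": 0,"z": 0,"yaw": 0}])

```text
clock: 23.1
tool_pos: [0.684, 0.1658, 0.2157]
tool_rot: [3.134, -0.19, -0.007]
wrist_force: [-0.6, -0.1, 0.1]
width: 0.514
grip_force: 0.0
```

Emit:
carry_out(motion=[{"fingers": 4.4,"x": 0,"y": 0,"z": -2,"yaw": 0},{"fingers": 4.4,"x": 0,"y": 0,"z": -2,"yaw": 0},{"fingers": 4.4,"x": 0,"y": 0,"z": -1.3,"yaw": 0},{"fingers": 4.4,"x": 0,"y": 0,"z": -1,"yaw": 0},{"fingers": 4.4,"x": 0,"y": 0,"z": 0,"yaw": 0},{"fingers": 4.4,"x": 0,"y": 0,"z": 0,"yaw": 0},{"fingers": 4.4,"x": 0,"y": 0,"z": 0,"yaw": 0},{"fingers": 4.4,"x": 0,"y": 0,"z": 0,"yaw": 0}])

```text
clock: 23.9
tool_pos: [0.6868, 0.166, 0.1563]
tool_rot: [-3.135, 0.19, -0.002]
wrist_force: [0.5, 0.3, -0.1]
width: 0.517
grip_force: 0.0
```

Emit:
carry_out(motion=[{"fingers": 0.4,"x": 0,"y": 0,"z": 0,"yaw": 0},{"fingers": 0.4,"x": 0,"y": 0,"z": 0,"yaw": 0},{"fingers": 0.4,"x": 0,"y": 0,"z": 0,"yaw": 0},{"fingers": 0.4,"x": 0,"y": 0,"z": 0,"yaw": 0},{"fingers": 0.4,"x": 0,"y": 0,"z": 0,"yaw": 0},{"fingers": 0.4,"x": 0,"y": 0,"z": 0,"yaw": 0},{"fingers": 0.4,"x": 0,"y": 0,"z": 0,"yaw": 0},{"fingers": 0.4,"x": 0,"y": 0,"z": 0,"yaw": 0}])

```text
clock: 24.7
tool_pos: [0.6866, 0.1659, 0.1557]
tool_rot: [-3.136, 0.19, -0.001]
wrist_force: [-0.0, 0.1, 3.8]
width: 0.123
grip_force: 58.5
```

Emit:
carry_out(motion=[{"fingers": 0.4,"x": 0,"y": 0,"z": 0.5,"yaw": 0},{"fingers": 0.4,"x": 0,"y": 0,"z": 1,"yaw": 0},{"fingers": 0.4,"x": 0,"y": 0,"z": 1.5,"yaw": 0},{"fingers": 0.4,"x": 0,"y": 0,"z": 2,"yaw": 0},{"fingers": 0.4,"x": 0,"y": 0,"z": 2,"yaw": 0},{"fingers": 0.4,"x": 0,"y": 0,"z": 2,"yaw": 0},{"fingers": 0.4,"x": 0,"y": 0,"z": 2,"yaw": 0},{"fingers": 0.4,"x": 0,"y": 0,"z": 1,"yaw": 0}])

```text
clock: 25.5
tool_pos: [0.6868, 0.1655, 0.2788]
tool_rot: [-3.135, 0.19, -0.004]
wrist_force: [-0.1, 0.1, -0.0]
width: 0.124
grip_force: 58.5
```

Emit:
carry_out(motion=[{"fingers": 0.4,"x": -1,"y": -3.5,"z": 0.5,"yaw": 0},{"fingers": 0.4,"x": -1,"y": -4,"z": 0.5,"yaw": 0},{"fingers": 0.4,"x": -1,"y": -4,"z": 0,"yaw": 0},{"fingers": 0.4,"x": -1,"y": -4,"z": 0,"yaw": 0},{"fingers": 0.4,"x": -1,"y": -4,"z": 0,"yaw": 0},{"fingers": 0.4,"x": -1,"y": -4,"z": 0,"yaw": 0},{"fingers": 0.4,"x": -1,"y": -4,"z": 0,"yaw": 0},{"fingers": 0.4,"x": -1,"y": -1.7,"z": 0,"yaw": 0}])

```text
clock: 26.3
tool_pos: [0.6051, -0.1291, 0.2855]
tool_rot: [3.135, -0.194, -0.001]
wrist_force: [0.0, 0.2, -0.3]
width: 0.121
grip_force: 58.5
```

Emit:
carry_out(motion=[{"fingers": 0.4,"x": 0,"y": 0,"z": 0,"yaw": 0},{"fingers": 0.4,"x": 0,"y": 0,"z": 0,"yaw": 0},{"fingers": 0.4,"x": 0,"y": 0,"z": 0,"yaw": 0},{"fingers": 0.4,"x": 0,"y": 0,"z": 0,"yaw": 0},{"fingers": 0.4,"x": 0,"y": 0,"z": 0,"yaw": 0},{"fingers": 0.4,"x": 0,"y": 0,"z": 0,"yaw": 0},{"fingers": 0.4,"x": 0,"y": 0,"z": 0,"yaw": 0},{"fingers": 0.4,"x": 0,"y": 0,"z": 0,"yaw": 0}])

```text
clock: 27.1
tool_pos: [0.6064, -0.126, 0.2853]
tool_rot: [3.136, -0.19, -0.0]
wrist_force: [-0.1, 0.5, 0.9]
width: 0.122
grip_force: 58.5
```

```bash
python3 - <<'E'
from h import *
s=ctrl.sense(); i=info("wrist"); snap("wrist","w6"); print(s["clock"],s["tool_pos"],s["tool_rot"],s["width"])
for q in ("wrist","top","scene"):
  if q!="wrist": snap(q,q+"6")
  for n in ("rod","rod_tube"):
    for d in landmark_of(q,n)[:2]:
        p=w(q,d["point"]); print(q,n,round(d["confidence"],2),p.round(4),proj(q,p).round(0))
E
```

```text
27.1 [ 0.60644999 -0.12601841  0.28525394] [ 3.13582396e+00 -1.89946745e-01 -9.98038454e-05] 0.12242065241912406
wrist rod 0.6 [ 0.6091 -0.128   0.1433] [284. 200.]
wrist rod_tube 0.73 [ 6.622e-01 -1.251e-01 -4.000e-04] [276. 124.]
top rod 0.61 [ 0.6066 -0.1259  0.1457] [354. 161.]
top rod_tube 0.64 [ 0.667  -0.1233 -0.0013] [345. 149.]
scene rod 0.7 [ 0.6077 -0.1217  0.1398] [205. 180.]
scene rod_tube 0.75 [ 0.5097 -0.3637  0.0207] [193. 174.]
scene rod_tube 0.59 [ 0.6648 -0.1266 -0.0007] [192. 223.]
```

View pics/w6.png

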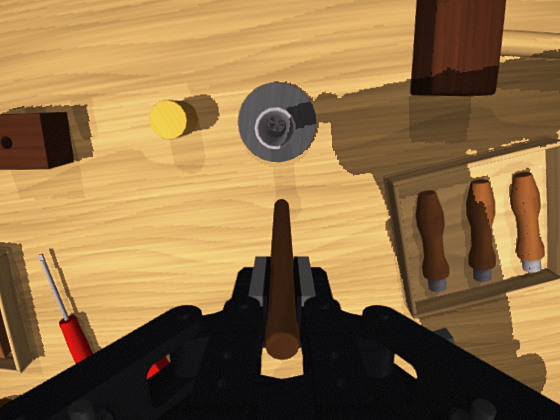

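All three handles are in their tray. The rod's lower end is at about (281,205) and its top at (282,342). The tube mouth is at (273,127).

```bash
python3 - <<'E'
from h import *
print(unproj("wrist",(273,127),.11),unproj("wrist",(281.5,205),.145),unproj("wrist",(283,344),.315), unproj("wrist",(278,122),.008))
E
```

```text
[ 0.66526376 -0.12534383  0.11      ] [ 0.60589572 -0.1253728   0.145     ] [ 0.60756488 -0.12613184  0.315     ] [ 0.66467921 -0.12850618  0.008     ]
```

Emit:
carry_out(motion=[{"fingers": 0.4,"x": 2,"y": 0,"z": 0,"yaw": 0},{"fingers": 0.4,"x": 2,"y": 0,"z": 0,"yaw": 0},{"fingers": 0.4,"x": 1.2,"y": 0,"z": 0,"yaw": 0},{"fingers": 0.4,"x": 0.6,"y": -0.05,"z": 0,"yaw": 0},{"fingers": 0.4,"x": 0,"y": 0,"z": 0,"yaw": 0},{"fingers": 0.4,"x": 0,"y": 0,"z": 0,"yaw": 0},{"fingers": 0.4,"x": 0,"y": 0,"z": 0,"yaw": 0},{"fingers": 0.4,"x": 0,"y": 0,"z": 0,"yaw": 0}])

```text
clock: 28.35
tool_pos: [0.664, -0.1267, 0.2857]
tool_rot: [-3.136, 0.19, -0.001]
wrist_force: [-0.6, 0.5, -0.8]
width: 0.123
grip_force: 58.5
```

Emit:
carry_out(motion=[{"fingers": 0.4,"x": 0,"y": 0,"z": -1,"yaw": 0},{"fingers": 0.4,"x": 0,"y": 0,"z": -1,"yaw": 0},{"fingers": 0.4,"x": 0,"y": 0,"z": -1,"yaw": 0},{"fingers": 0.4,"x": 0,"y": 0,"z": -1,"yaw": 0},{"fingers": 0.4,"x": 0,"y": 0,"z": -0.5,"yaw": 0},{"fingers": 0.4,"x": 0,"y": 0,"z": -0.5,"yaw": 0},{"fingers": 0.4,"x": 0,"y": 0,"z": 0,"yaw": 0},{"fingers": 0.4,"x": 0,"y": 0,"z": 0,"yaw": 0}])

```text
clock: 29.15
tool_pos: [0.6646, -0.1267, 0.2355]
tool_rot: [3.136, -0.19, 0.0]
wrist_force: [-0.8, -0.2, 0.7]
width: 0.125
grip_force: 58.5
```

Emit:
carry_out(motion=[{"fingers": 0.4,"x": 0,"y": 0,"z": -0.5,"yaw": 0},{"fingers": 0.4,"x": 0,"y": 0,"z": -0.5,"yaw": 0},{"fingers": 0.4,"x": 0,"y": 0,"z": -0.5,"yaw": 0},{"fingers": 0.4,"x": 0,"y": 0,"z": -0.5,"yaw": 0},{"fingers": 0.4,"x": 0,"y": 0,"z": -0.5,"yaw": 0},{"fingers": 0.4,"x": 0,"y": 0,"z": -0.5,"yaw": 0},{"fingers": 0.4,"x": 0,"y": 0,"z": 0,"yaw": 0},{"fingers": 0.4,"x": 0,"y": 0,"z": 0,"yaw": 0}])

```text
clock: 29.95
tool_pos: [0.6644, -0.1267, 0.2052]
tool_rot: [3.136, -0.19, -0.0]
wrist_force: [-0.1, 0.5, 0.4]
width: 0.12
grip_force: 58.5
```

Emit:
carry_out(motion=[{"fingers": 0.4,"x": 0,"y": 0,"z": -1,"yaw": 0},{"fingers": 0.4,"x": 0,"y": 0,"z": -1,"yaw": 0},{"fingers": 0.4,"x": 0,"y": 0,"z": -1,"yaw": 0},{"fingers": 0.4,"x": 0,"y": 0,"z": -1,"yaw": 0},{"fingers": 0.4,"x": 0,"y": 0,"z": -0.7,"yaw": 0},{"fingers": 0.4,"x": 0,"y": 0,"z": -0.4,"yaw": 0},{"fingers": 0.4,"x": 0,"y": 0,"z": -0.2,"yaw": 0},{"fingers": 0.4,"x": 0,"y": 0,"z": -0.1,"yaw": 0}])

```text
clock: 30.75
tool_pos: [0.6645, -0.1267, 0.1513]
tool_rot: [3.136, -0.19, 0.0]
wrist_force: [0.9, 0.7, -0.1]
width: 0.124
grip_force: 58.5
```

Emit:
carry_out(motion=[{"fingers": 0.4,"x": 0,"y": 0,"z": -0.1,"yaw": 0},{"fingers": 0.4,"x": 0,"y": 0,"z": -0.05,"yaw": 0},{"fingers": 0.4,"x": 0,"y": 0,"z": -0.05,"yaw": 0},{"fingers": 0.4,"x": 0,"y": 0,"z": 0,"yaw": 0},{"fingers": 0.4,"x": 0,"y": 0,"z": 0,"yaw": 0},{"fingers": 0.4,"x": 0,"y": 0,"z": 0,"yaw": 0},{"fingers": 0.4,"x": 0,"y": 0,"z": 0,"yaw": 0},{"fingers": 0.4,"x": 0,"y": 0,"z": 0,"yaw": 0}])

```text
clock: 31.55
tool_pos: [0.6644, -0.1267, 0.1493]
tool_rot: [-3.136, 0.19, -0.0]
wrist_force: [-0.5, 0.1, -0.3]
width: 0.123
grip_force: 58.5
```

Emit:
carry_out(motion=[{"fingers": 0.4,"x": 0,"y": 0,"z": -0.05,"yaw": 0},{"fingers": 0.4,"x": 0,"y": 0,"z": -0.05,"yaw": 0},{"fingers": 0.4,"x": 0,"y": 0,"z": 0,"yaw": 0},{"fingers": 0.4,"x": 0,"y": 0,"z": 0,"yaw": 0},{"fingers": 0.4,"x": 0,"y": 0,"z": 0,"yaw": 0},{"fingers": 0.4,"x": 0,"y": 0,"z": 0,"yaw": 0},{"fingers": 0.4,"x": 0,"y": 0,"z": 0,"yaw": 0},{"fingers": 0.4,"x": 0,"y": 0,"z": 0,"yaw": 0}])

```text
clock: 32.35
tool_pos: [0.6646, -0.1267, 0.1486]
tool_rot: [3.136, -0.19, 0.001]
wrist_force: [-0.3, 0.2, 5.1]
width: 0.126
grip_force: 58.8
```

Contact on the tube floor reads 5 N. I'll release, rise and check.

Emit:
carry_out(motion=[{"fingers": 3.5,"x": 0,"y": 0,"z": 0,"yaw": 0},{"fingers": 3.5,"x": 0,"y": 0,"z": 0,"yaw": 0},{"fingers": 3.5,"x": 0,"y": 0,"z": 0,"yaw": 0},{"fingers": 3.5,"x": 0,"y": 0,"z": 0,"yaw": 0},{"fingers": 3.5,"x": 0,"y": 0,"z": 1,"yaw": 0},{"fingers": 3.5,"x": 0,"y": 0,"z": 2,"yaw": 0},{"fingers": 3.5,"x": 0,"y": 0,"z": 3,"yaw": 0},{"fingers": 3.5,"x": 0,"y": 0,"z": 3,"yaw": 0}])

```text
clock: 33.15
tool_pos: [0.6642, -0.1268, 0.2398]
tool_rot: [3.136, -0.19, -0.001]
wrist_force: [0.9, -0.6, 0.9]
width: 0.412
grip_force: 0.0
```

Emit:
carry_out(motion=[{"fingers": 3.5,"x": 0,"y": 0,"z": 2,"yaw": 0},{"fingers": 3.5,"x": -2,"y": 1,"z": 0,"yaw": 0},{"fingers": 3.5,"x": -3,"y": 2,"z": 0,"yaw": 0},{"fingers": 3.5,"x": -3,"y": 2,"z": 0,"yaw": 0},{"fingers": 3.5,"x": -2,"y": 1,"z": 0,"yaw": 0},{"fingers": 3.5,"x": 0,"y": 0,"z": 0,"yaw": 0},{"fingers": 3.5,"x": 0,"y": 0,"z": 0,"yaw": 0},{"fingers": 3.5,"x": 0,"y": 0,"z": 0,"yaw": 0}])

```text
clock: 33.95
tool_pos: [0.5651, -0.0669, 0.2587]
tool_rot: [3.136, -0.19, 0.001]
wrist_force: [-0.7, -0.3, -0.9]
width: 0.413
grip_force: 0.0
```

```bash
python3 - <<'E'
from h import *
a=snap("wrist","w7"); b=snap("scene","s7")
cv2.imwrite("pics/f7.png",cv2.cvtColor(np.hstack([cv2.resize(x,(400,300),interpolation=cv2.INTER_AREA) for x in (a,b)]),cv2.COLOR_RGB2BGR))
s=ctrl.sense();print(s["clock"],s["tool_pos"],s["wrist_force"])
for q in ("wrist","scene"):
    for d in landmark_of(q,"rod")[:2]: print(q,round(d["confidence"],2),w(q,d["point"]).round(3))
E
```

```text
34.05 [ 0.56501143 -0.06702338  0.25811487] [0.20739225 0.07804289 0.62350981]
wrist 0.93 [ 0.66  -0.128  0.004]
```

View pics/f7.png

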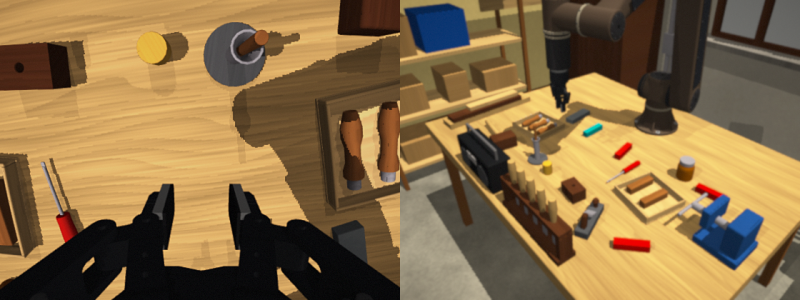

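The rod stands in the tube at (245,50), leaning only within the bore's slack. The handles are in the right-hand tray, the blanks are both in theirs at (648,190), and the bystanders are in place. I'll hand in.

```bash
python3 -c "
from cell import ctrl
print(ctrl.job_done())"
```

```text
the job is handed in; nothing more can be done
None
```

I handed the job in at about 34 s: both handles and the blank are in their matching trays, the rod stands on the floor of the steel tube, and nothing else looked disturbed in the last pictures; no verdict came back.

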